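Fold back the dust cover and seat the dowelled plate on the specimen jig

TASK

First fold the blue dust cover of the specimen jig fully open, by pushing its yellow bar across until the two panels stand flat against each other. Then take the aluminium plate by its black handle from the sloping rest and lower it level onto the jig, keeping hold of it while both pins enter its two holes, until it lies fully home; let go, and leave the cover folded and the spanner and bottle where they are.

Things in the scene. Friction and masses are not known exactly. Their poses are not given: they have to be found in the camera images.
- jig: Fixed specimen jig: a cream base 156 x 245 x 20 mm with two steel pins and a blue folding cover. Origin under the base, below the nest point. Local y runs along the line of the pins, towards the cover's hinge; z up. Dark side rails stand at x = +/-64 to 76 mm; their tops are 51 mm above the table, 68 mm at the hinge end.
- nest (a point): Centre of the jig's flat seat, on the base's top face, 20 mm above the table; axes as the jig's. The two steel pins stand on the seat at y = +58 and -58 mm: 12 mm thick, straight for 12 mm, then a nose tapering to 5 mm at 22 mm above the seat.
- cover (a joint): Angle in rad by which the cover's first panel is raised from level; 1.56 is the folded stop. A bifold roof over the pins: the first blue panel is hinged to the jig, the second goes from its upper edge down to the yellow bar. They move together: the bar stays level, 2 x 95 mm x cos(angle) from the hinge axis. Friction holds it where it is left; folding takes 2 to 6 N on the bar.
- cover_hinge (a point): Middle of the cover's hinge axis on the jig, parallel to the jig's x: 105 mm along +y from the nest point and 38 mm above the seat. The blue panels are 95 mm between axes, 116 mm wide, 6 mm thick; folded, they stand upright here, 95 mm above this axis.
- cover_bar (a point): Middle of the yellow bar (14 mm thick, 148 mm long, along the jig's x) at the free edge of the cover's second panel; its axis stays 38 mm above the jig's seat. Pushed along the jig's +y it folds the cover. The folding panel rises above the bar, so lean the tool back from it.
- plate_grip (a point): Centre of the black handle bar (x 14, y 90, z 18 mm, on 12 mm legs at y = +/-34 mm) of the loose plate, 50 mm above the plate's underside. Plate 84 x 150 x 8 mm, 0.4 kg; two through holes 14.5 mm wide on its long centre line, 58 mm each side of the middle; fits either way round. z: plate's normal; y: long side. It starts on the rest, leaning back 30 degrees, normal up and towards the robot.
- rack: Fixed grey sloping rest for the plate: a board 100 x 170 mm on a foot 150 x 170 mm, leaning back 30 degrees, about 80 mm high at the back, with a 6 mm lip along its low edge near the robot. Origin under the centre of the foot; x points away from the robot, up the slope.
- spanner: Loose steel spanner 180 mm long lying on the table beyond the work; leave alone.
- solvent: Loose bottle 60 mm across, 150 mm high, standing beyond the work; origin at its foot; leave alone.

How it is judged:
By the outcome, as a careful person would: the job done as asked, in the order asked, and still so for the second after the job is handed in, with the robot touching nothing.
It also fails if it takes over 70 s, if anything falls off the work surface, if the arm or the gripper's body presses on something with over 40 N, if the wrist force passes 120 N, or if a joint passes its speed limit or range.

ROBOT

A 7-joint arm with a two-finger parallel gripper is mounted at the origin on the work surface. World frame = base frame: x ahead of the robot, y to its left, z up, the work surface at z = 0. Lengths are in m, angles in rad, forces in N, time in s.
With the tool pointing down it reaches from about 0.425 to 0.925 m from the base axis. Payload 6.8 kg.
Tool frame: the origin (TCP) lies at the very end of the fingers, on their centre line; the grasp point (between the pads) lies 19 mm behind it (r.tcp_to_grasp is the distance from the TCP to the grasp point, in m); z points along the fingers, y is the line along which they close (so a half turn about z gives the same grasp; the last joint's range is limited). The gripper opens to 85 mm and grips with 20 to 120 N. Pads are 22 mm wide; open, the fingers measure 114 mm over their backs; the gripper's body (76 mm by 85 mm) begins 54 mm behind the grasp point. The pads swing forward as they close: fully open they stand 13 mm farther back than shut.
Start: joints at [-1.334, 0.477, 0.022, 1.555, -0.011, 1.109, -0.083], TCP at [0.228, 0.635, 0.231] pointing down, gripper open.
Joint ranges: [-2.96, 2.96], [-0.34, 2.1], [-1.41, 1.46], [0.24, 2.44], [-1.37, 4.51], [0.17, 1.92], [-2.96, 2.96]. Speed limits (rad/s): [2.39, 2.39, 3.14, 3.14, 3.14, 3.14, 3.14].

INTERFACE

Orientations are given as a rotation vector (axis times angle).
In Python, from bench import r gives the robot as it stands.
- The arm moves only by the tool step_arm, never from a script. Its argument "moves" is a list of rows, each a list of 7 numbers: the shift along the tool's x, y, z in mm, then the turn, a rotation vector about the tool's x, y, z in rad, then the finger opening in mm, from 0 to 85.4. A call has 1 to 8 rows; each row is the pose to reach, as a shift and turn from the pose commanded when the call began, along the tool's axes at that moment; what a row does not reach only later rows make up. A row lasts 1/10 s, in which the tool goes at most 50 mm and 8.59 degrees, less where a joint would pass 70% of its speed; a pose out of reach is approached as far as the arm can. A call with a gripper value outside its range is refused whole. The fingers move at their own pace and stop on an object; "grip_force" is the grip in N (left out, the last holds). Time passes only in rows, so rows that repeat a pose let the fingers close. It gives the time, the measured TCP pose, the force, the opening and the grip force at its end, in the units of the state.
- r.get_obs(): the state, without advancing time (a new reading comes with each control period).
- r.grab_frame(name): name is "side" or "top" or "wrist"; returns a dict with "image" (384x512x3 uint8, red, green, blue), "depth" (384x512 float32, m along the optical axis (not along the pixel's ray), 0 where there is no reading), "mtx" (3x3 intrinsics, pixels), "rvec" (rotation vector, rad) and "tvec" (3), from world to camera coordinates, as OpenCV has them. Camera axes: x right, y down, z forward; pixel columns grow to the right and rows downward; lengths in m; the calibration is good to about 2 mm. A picture is of the moment at which its call begins.
- r.hand_in(): hands the job in; it is judged then, once.
The state is a dict: "clock": time; "joints": joint angles; "qvel": joint speeds; "tau": joint torques, N m; "tcp_pos": TCP position; "orientation": TCP orientation; "contact_force": force on the tool from outside, world axes, zero at the start; "moment": the same for the moment, N m; "grip_width": finger opening in m; "gripper_force": force on a finger pad.
Only numpy, scipy, OpenCV 4.12 (cv2) and the standard library are available. Lean on these libraries where they do the work, as an engineer would, in place of code of your own. Each camera call takes 0.05 s, during which the arm holds its last target. There are 200 camera calls.

## Working session

There is one attempt and no reset: what is moved stays moved. The work goes in short steps, Python scripts to look and compute and a tool call to move; the robot and the scene stay as the last step left them, time stands still between calls to the robot, and variables do not carry over. Pictures are saved under pics/ and viewed, at most 13 in all, crops included, and the job is handed in when it is done.

Besides the shell and the picture viewer there is one more tool, called after ">>>" in YAML: its name, and indented under it one key for each argument. step_arm: Moves the arm, as the interface text tells. Its arguments: {"type":"object","properties":{"moves":{"type":"array","items":{"type":"array","items":{"type":"number"}}},"grip_force":{"type":"number"}},"required":["moves"]}

```bash
ls; mkdir -p pics
python3 - <<'E'
from bench import r
import cv2,numpy as np
o=r.get_obs();print(o['clock'],o['tcp_pos'],o['orientation'],o['grip_width'],r.tcp_to_grasp)
for n in ['top','side']:
    f=r.grab_frame(n);np.savez('pics/'+n+'.npz',**f)
    cv2.imwrite(f'pics/{n}.png',f['image'][:,:,::-1])
    R=cv2.Rodrigues(np.array(f['rvec'],float))[0];print(n,-R.T@np.ravel(f['tvec']),R.round(2).tolist(),f['mtx'].tolist())
E
```

```text
pics
0.0 [0.22799165 0.63470286 0.23033005] [-5.38904133e-01 -3.09484737e+00  2.84547317e-03] 0.08532372847518208 0.0187
top [0.51462213 0.02742202 0.94363394] [[0.02, -1.0, -0.01], [-0.99, -0.02, -0.12], [0.12, 0.02, -0.99]] [[362.2270984784811, 0.0, 251.31154652753585], [0.0, 362.2270984784811, 189.7519923972543], [0.0, 0.0, 1.0]]
side [ 0.38510643 -0.60378084  0.76424902] [[0.92, -0.4, -0.01], [-0.29, -0.65, -0.71], [0.27, 0.65, -0.71]] [[396.6429690047371, 0.0, 257.8399946466255], [0.0, 396.6429690047371, 188.61792891025783], [0.0, 0.0, 1.0]]
```

View pics/top.png

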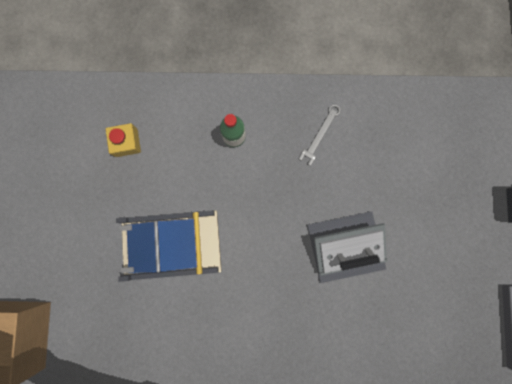

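View pics/side.png

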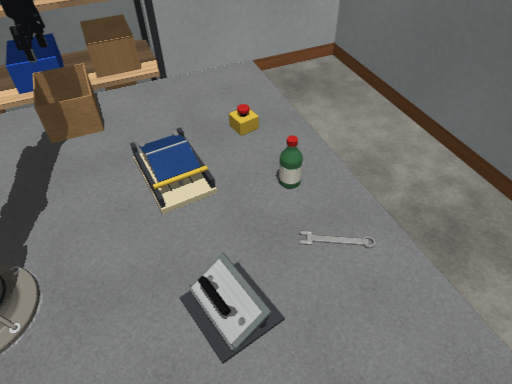

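The top view shows the jig at left: hinge at column 125, yellow bar at column 198, so folding pushes it left, towards world +y. The plate lies on its rest around (350,250), with the black handle at (360,262). The side view agrees.

```bash
cat > h.py <<'E'
import cv2,numpy as np
from scipy.spatial.transform import Rotation as Ro
def cam(f):
    R=cv2.Rodrigues(np.array(f['rvec'],float))[0];return R,-R.T@np.ravel(f['tvec'])
def cloud(f):
    R,c=cam(f);K=f['mtx'];v,u=np.mgrid[:384,:512]
    d=np.stack([(u-K[0,2])/K[0,0],(v-K[1,2])/K[1,1],np.ones_like(u)],-1)*f['depth'][...,None]
    P=d@R+c;P[f['depth']==0]=np.nan;return P
def ray(f,uv,z):
    R,c=cam(f);K=f['mtx'];uv=np.atleast_2d(uv)
    d=np.c_[(uv-[K[0,2],K[1,2]])/[K[0,0],K[1,1]],np.ones(len(uv))]@R
    return c+d*((z-c[2])/d[:,2])[:,None]
def hsv(f): return cv2.cvtColor(f['image'],cv2.COLOR_RGB2HSV)
E
python3 - <<'E'
from h import *
for n in ['top','side']:
    f=dict(np.load(f'pics/{n}.npz'));P=cloud(f);H=hsv(f);x,y,z=P[...,0],P[...,1],P[...,2]
    jig=(abs(y-.27)<.2)&(x>.25)&(x<.6)
    Y=jig&(H[...,0]>18)&(H[...,0]<32)&(H[...,1]>150)&(H[...,2]>90)
    C=jig&(H[...,0]>12)&(H[...,0]<35)&(H[...,1]>30)&(H[...,1]<130)&(H[...,2]>150)
    B=jig&(H[...,0]>100)&(H[...,0]<125)&(H[...,1]>120)
    for nm,M,h in [('bar',Y,.063),('cream',C,.02),('blue',B,None)]:
        M=M.astype(np.uint8);k,l,s,_=cv2.connectedComponentsWithStats(M);
        if nm!='blue':M=(l==1+np.argmax(s[1:,4])).astype(np.uint8)
        uv=np.argwhere(M)[:,::-1].astype(float)
        p=P[M>0];print(n,nm,M.sum(),'med',np.nanmedian(p,0).round(4),'min',np.nanpercentile(p,2,axis=0).round(4),'max',np.nanpercentile(p,98,axis=0).round(4))
        if h:
            w=ray(f,uv,h)[:,:2].astype(np.float32);rc=cv2.minAreaRect(w);print('  rect',np.round(rc[0],4),np.round(rc[1],4),round(rc[2],2))
    # plate
    reg=(x>.38)&(x<.62)&(y<-.1)&(y>-.4)&(z>.012)
    V=H[...,2];L=reg&(V>110)&(H[...,1]<60)
    p=P[L];c=np.median(p,0);
    for _ in range(3):
        u,s,vt=np.linalg.svd(p-p.mean(0),full_matrices=False);nn=vt[2]*np.sign(vt[2][2]);d=(p-p.mean(0))@nn;p=p[abs(d)<max(.003,1.5*d.std())]
    m=p.mean(0);print(n,'plate',len(p),m.round(4),'n',nn.round(3),'sd',d.std().round(4))
    hd=((P-m)@nn);Hm=reg&(hd>.022)&(hd<.06)
    q=P[Hm];print('  handle',len(q),q.mean(0).round(4),'h',np.percentile(hd[Hm],[10,50,90]).round(4),'V',np.median(V[Hm]))
    e=np.array([1,0,0])-nn*nn[0];e/=np.linalg.norm(e);g=np.cross(nn,e)
    top=q[hd[Hm]>np.percentile(hd[Hm],40)]
    for nm,pp in [('handle',top),('plate',P[reg&(abs(hd)<.003)&L])]:
        ab=np.c_[(pp-m)@e,(pp-m)@g].astype(np.float32);rc=cv2.minAreaRect(ab)
        print('  ',nm,np.round(rc[0],4),np.round(rc[1],4),round(rc[2],2),'ctr',(m+e*rc[0][0]+g*rc[0][1]).round(4))
    print('   spread z rest',np.nanmedian(z[(H[...,1]<40)&(x>.6)&(x<.7)&(abs(y)<.1)]).round(4))
E
```

```text
Traceback (most recent call last):
ValueError: attempt to get argmax of an empty sequence
```

Run:
```python
from h import *
f=dict(np.load('pics/top.npz'));P=cloud(f);H=hsv(f)
for u,v in [(198,240),(209,240),(160,245),(350,250),(360,262),(250,300)]:print(u,v,P[v,u].round(3),H[v,u],f['depth'][v,u])
```

```text
198 240 [0.496 0.169 0.065] [ 23 144 209] 0.8728364
209 240 [0.495 0.148 0.021] [ 22  46 218] 0.9159614
160 245 [0.483 0.253 0.091] [108 143 136] 0.84649074
350 250 [ 0.479 -0.197  0.059] [  0   0 167] 0.87033665
360 262 [ 0.455 -0.209  0.103] [105  11  48] 0.823258
250 300 [ 0.346  0.041 -0.001] [ 30   2 130] 0.9180596
```

```bash
cat > m.py <<'E'
from h import *
def plate(f,reg0):
    P=cloud(f);H=hsv(f);V=H[...,2]
    reg=reg0(P[...,0],P[...,1],P[...,2]);L=reg&(V>120)&(H[...,1]<60)
    p=P[L]
    for _ in range(4):
        u,s,vt=np.linalg.svd(p-p.mean(0),full_matrices=False);nn=vt[2]*np.sign(vt[2][2]);d=(p-p.mean(0))@nn;p=p[abs(d)<max(.003,1.5*d.std())]
    m=p.mean(0);print('plate',len(p),m.round(4),'n',nn.round(3),'sd',d.std().round(4))
    hd=(P-m)@nn;Hm=reg&(hd>.022)&(hd<.06);q=P[Hm]
    print('  handle',len(q),q.mean(0).round(4),'h',np.percentile(hd[Hm],[10,50,90]).round(4))
    e=np.array([1,0,0])-nn*nn[0];e/=np.linalg.norm(e);g=np.cross(nn,e)
    for nm,pp in [('handle',q[hd[Hm]>np.percentile(hd[Hm],40)]),('plate',P[reg&(abs(hd)<.004)&L])]:
        ab=np.c_[(pp-m)@e,(pp-m)@g].astype(np.float32);rc=cv2.minAreaRect(ab)
        print('  ',nm,np.round(rc[1],4),round(rc[2],2),'ctr',(m+e*rc[0][0]+g*rc[0][1]).round(4))
E
python3 - <<'E'
from m import *
for n in ['top','side']:
    f=dict(np.load(f'pics/{n}.npz'));P=cloud(f);H=hsv(f);x,y,z=P[...,0],P[...,1],P[...,2]
    jig=(abs(y-.24)<.16)&(x>.35)&(x<.62)&(z>.008)
    Y=jig&(H[...,0]>18)&(H[...,0]<32)&(H[...,1]>125)&(H[...,2]>90)
    C=jig&(H[...,0]>12)&(H[...,0]<35)&(H[...,1]>25)&(H[...,1]<90)&(H[...,2]>130)
    B=jig&(H[...,0]>100)&(H[...,0]<125)&(H[...,1]>120)
    for nm,M,h in [('bar',Y,.063),('cream',C,.02),('blue',B,None)]:
        M=M.astype(np.uint8);k,l,s,_=cv2.connectedComponentsWithStats(M)
        if nm!='blue':M=(l==1+np.argmax(s[1:,4])).astype(np.uint8)
        uv=np.argwhere(M)[:,::-1].astype(float)
        p=P[M>0];print(n,nm,M.sum(),'med',np.nanmedian(p,0).round(4),'min',np.nanpercentile(p,2,axis=0).round(4),'max',np.nanpercentile(p,98,axis=0).round(4))
        if h:
            w=ray(f,uv,h)[:,:2].astype(np.float32);rc=cv2.minAreaRect(w);print('  rect',np.round(rc[0],4),np.round(rc[1],4),round(rc[2],2))
    plate(f,lambda x,y,z:(x>.38)&(x<.6)&(y<-.08)&(y>-.36)&(z>.012))
E
```

```text
top bar 214 med [0.4884 0.1696 0.0638] min [0.4199 0.1592 0.0605] max [0.5604 0.1811 0.0669]
  rect [0.4902 0.1709] [0.146  0.0106] 6.33
top cream 1016 med [0.4915 0.1462 0.0196] min [0.4288 0.1203 0.015 ] max [0.5562 0.1718 0.0322]
  rect [0.4931 0.1472] [0.1537 0.0491] 5.95
top blue 2789 med [0.4806 0.2427 0.0824] min [0.427  0.1808 0.0672] max [0.5361 0.3305 0.0956]
plate 1209 [ 0.4839 -0.2011  0.061 ] n [-0.477 -0.109  0.872] sd 0.0013
  handle 397 [ 0.456  -0.2087  0.0965] h [0.0338 0.0491 0.0521]
   handle [0.016  0.0898] 15.47 ctr [ 0.4753 -0.2049  0.0558]
   plate [0.0999 0.1584] 14.73 ctr [ 0.477  -0.2083  0.0563]
side bar 300 med [0.4868 0.1683 0.0622] min [0.4191 0.1583 0.0213] max [0.5596 0.1995 0.0663]
  rect [0.4895 0.166 ] [0.1475 0.0202] 6.03
side cream 864 med [0.4914 0.1427 0.0197] min [0.4267 0.1184 0.0095] max [0.5586 0.1785 0.0226]
  rect [0.4914 0.1456] [0.1542 0.0657] 5.72
side blue 1567 med [0.4819 0.2237 0.0812] min [0.4276 0.1754 0.0657] max [0.5403 0.3246 0.0959]
plate 2253 [ 0.4784 -0.2132  0.0572] n [-0.487 -0.111  0.867] sd 0.0012
  handle 445 [ 0.4539 -0.2145  0.098 ] h [0.038  0.0502 0.0521]
   handle [0.0141 0.0894] 14.34 ctr [ 0.4749 -0.2062  0.0562]
   plate [0.0898 0.1676] 15.66 ctr [ 0.4722 -0.2032  0.055 ]
```

```bash
cat >> h.py <<'E'
yaw=np.radians(6.1);jx=np.array([np.cos(yaw),np.sin(yaw),0]);jy=np.array([-np.sin(yaw),np.cos(yaw),0]);Z=np.array([0,0,1.])
nest=np.array([.4818,.2410,.02])
def J(x,y,z): return nest*[1,1,0]+jx*x+jy*y+Z*z   # jig local, z above table
def frame(y,z): return np.c_[np.cross(y,z),y,z]
def rel(o,*targets):
    R=Ro.from_rotvec(o['orientation'])
    for p,M in targets:
        d=R.inv().apply(np.array(p)-o['tcp_pos'])*1e3;w=(R.inv()*Ro.from_matrix(M)).as_rotvec()
        print('rel',d.round(1),w.round(4))
def show(o):
    print('t',round(o['clock'],2),'tcp',np.round(o['tcp_pos'],4),'jig',np.round([(o['tcp_pos']-nest)@jx,(o['tcp_pos']-nest)@jy,o['tcp_pos'][2]],4),'F',np.round(o['contact_force'],1),'q',np.round(o['joints'],2),'w',round(o['grip_width'],4))
E
python3 - <<'E'
from h import *
from bench import r
o=r.get_obs();show(o);th=np.radians(35);M=frame(jx,np.sin(th)*jy-np.cos(th)*Z)
rel(o,(J(-.025,-.113,.15),M),(J(-.025,-.113,.05),M))
E
```

```text
t 0.1 tcp [0.228  0.6348 0.2304] jig [-0.2105  0.4185  0.2304] F [ 0.  -0.  -0.6] q [-1.33  0.48  0.02  1.56 -0.01  1.11 -0.08] w 0.0853
rel [-398.7 -397.3   81.1] [-0.3429  0.546   1.0826]
rel [-398.7 -397.1  181.1] [-0.3429  0.546   1.0826]
```

>>> step_arm:
  moves:
    - [-100,-100,0,-0.09,0.14,0.27,0]
    - [-200,-200,0,-0.17,0.27,0.54,0]
    - [-300,-300,40,-0.26,0.41,0.81,0]
    - [-399,-397,81,-0.343,0.546,1.083,0]
    - [-399,-397,81,-0.343,0.546,1.083,0]
    - [-399,-397,81,-0.343,0.546,1.083,0]
    - [-399,-397,81,-0.343,0.546,1.083,0]
    - [-399,-397,81,-0.343,0.546,1.083,0]

```text
clock: 0.9
tcp_pos: [0.3986, 0.2758, 0.1808]
orientation: [-1.723, -2.018, -0.542]
contact_force: [1.7, 0.1, -0.3]
grip_width: -0.0003
gripper_force: 0.0
```

```bash
cat > st.py <<'E'
from h import *
from bench import r
import sys
o=r.get_obs();show(o);th=np.radians(35);M=frame(jx,np.sin(th)*jy-np.cos(th)*Z)
for a in sys.argv[1:]: rel(o,(J(*map(float,a.split(','))),M))
E
python3 st.py -.025,-.113,.15 -.025,-.113,.05
```

```text
t 0.9 tcp [0.3986 0.2758 0.1808] jig [-0.079   0.0435  0.1808] F [ 1.7  0.1 -0.3] q [-0.52  0.23  0.17  2.22 -0.94  0.79  0.52] w -0.0003
rel [-149.6   46.3  -61.9] [-0.0115  0.0215  0.0473]
rel [-205.1   44.6   21.2] [-0.0115  0.0215  0.0473]
```

>>> step_arm:
  moves:
    - [-150,46,-62,-0.011,0.021,0.047,0]
    - [-150,46,-62,-0.011,0.021,0.047,0]
    - [-150,46,-62,-0.011,0.021,0.047,0]
    - [-150,46,-62,-0.011,0.021,0.047,0]
    - [-150,46,-62,-0.011,0.021,0.047,0]
    - [-150,46,-62,-0.011,0.021,0.047,0]

```text
clock: 1.5
tcp_pos: [0.4681, 0.1287, 0.1499]
orientation: [-1.754, -1.964, -0.548]
contact_force: [1.0, 0.1, -0.3]
grip_width: -0.0003
gripper_force: 0.0
```

```bash
python3 st.py -.025,-.113,.15 -.025,-.113,.05
```

```text
t 1.5 tcp [0.4681 0.1287 0.1499] jig [-0.0256 -0.1102  0.1499] F [ 1.   0.1 -0.3] q [-0.25  0.39  0.29  2.12 -0.9   0.99  0.78] w -0.0003
rel [-2.3  0.6 -1.7] [-0.0058  0.0028  0.0049]
rel [-59.4   0.8  80.4] [-0.0058  0.0028  0.0049]
```

>>> step_arm:
  moves:
    - [-30,0.8,40,-0.006,0.003,0.005,0]
    - [-59.5,0.8,80.5,-0.006,0.003,0.005,0]
    - [-59.5,0.8,80.5,-0.006,0.003,0.005,0]
    - [-59.5,0.8,80.5,-0.006,0.003,0.005,0]
    - [-59.5,0.8,80.5,-0.006,0.003,0.005,0]

```text
clock: 2.0
tcp_pos: [0.4708, 0.1261, 0.0527]
orientation: [-1.759, -1.961, -0.56]
contact_force: [0.9, 0.7, 0.4]
grip_width: 0.0001
gripper_force: 0.0
```

```bash
python3 st.py -.025,-.07,.05 -.025,.02,.05 -.025,.06,.05 -.025,.087,.05
python3 - <<'E'
from bench import r
import cv2
f=r.grab_frame('side');i=f['image'][100:240,100:260,::-1];cv2.imwrite('pics/s1.png',cv2.resize(i,None,fx=4,fy=4,interpolation=cv2.INTER_CUBIC))
E
```

```text
t 2.0 tcp [0.4708 0.1261 0.0527] jig [-0.0231 -0.1131  0.0527] F [0.9 0.7 0.4] q [-0.18  0.57  0.23  2.15 -1.07  0.86  1.02] w 0.0001
rel [33.7 -1.9 27. ] [ 0.0037 -0.0003  0.0031]
rel [107.4  -1.9  78.6] [ 0.0037 -0.0003  0.0031]
rel [140.2  -1.8 101.6] [ 0.0037 -0.0003  0.0031]
rel [162.3  -1.8 117. ] [ 0.0037 -0.0003  0.0031]
```

View pics/s1.png

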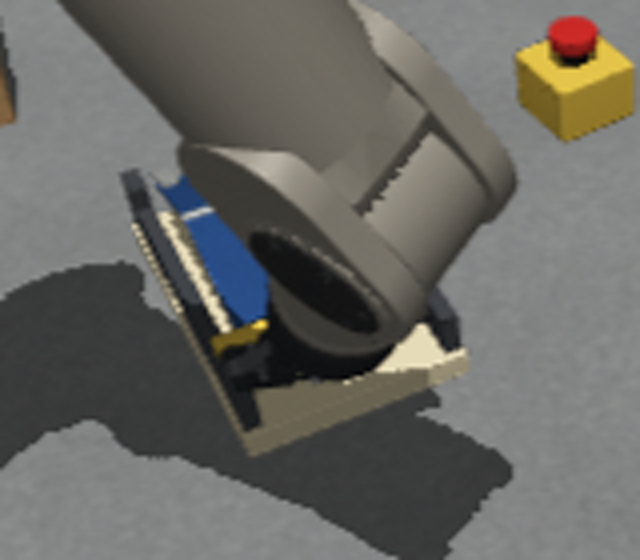

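The side crop shows the gripper low in front of the yellow bar at (240,335), clear of the rails. I'll start the push slowly.

>>> step_arm:
  moves:
    - [4,-1,3,0,0,0,0]
    - [8.5,-2,7,0,0,0,0]
    - [13,-2,10,0,0,0,0]
    - [17,-2,13.5,0,0,0,0]
    - [21,-2,17,0,0,0,0]
    - [25,-2,20,0,0,0,0]
    - [29,-2,23.5,0,0,0,0]
    - [34,-2,27,0,0,0,0]

```text
clock: 2.85
tcp_pos: [0.4632, 0.1674, 0.0469]
orientation: [-1.763, -1.958, -0.555]
contact_force: [0.1, -3.8, -1.9]
grip_width: 0.0004
gripper_force: 1.9
```

```bash
python3 st.py -.025,0,.05  -.025,.087,.05
```

```text
t 2.85 tcp [0.4632 0.1674 0.0469] jig [-0.0263 -0.0712  0.0469] F [ 0.1 -3.8 -1.9] q [-0.24  0.57  0.19  2.17 -1.13  0.81  0.99] w 0.0004
rel [60.2  1.2 38.2] [ 0.0019  0.002  -0.0011]
rel [131.5   1.   87.9] [ 0.0019  0.002  -0.0011]
```

>>> step_arm:
  moves:
    - [9,0,5,0,0,0,0]
    - [16,0,10,0,0,0,0]
    - [23,0,15,0,0,0,0]
    - [31,0,20,0,0,0,0]
    - [38,0,24,0,0,0,0]
    - [46,0,29,0,0,0,0]
    - [53,0,34,0,0,0,0]
    - [60,1,38,0,0,0,0]

```text
clock: 3.65
tcp_pos: [0.4562, 0.2396, 0.0507]
orientation: [-1.76, -1.958, -0.556]
contact_force: [-1.2, -2.0, -0.7]
grip_width: -0.0004
gripper_force: 0.7
```

```bash
python3 st.py -.025,0.06,.05  -.025,.087,.05
```

```text
t 3.65 tcp [0.4562 0.2396 0.0507] jig [-0.0256  0.0013  0.0507] F [-1.2 -2.  -0.7] q [-0.35  0.55  0.13  2.18 -1.2   0.73  0.92] w -0.0004
rel [47.6  0.6 34.3] [ 0.0007 -0.      0.0003]
rel [69.7  0.6 49.7] [ 0.0007 -0.      0.0003]
```

>>> step_arm:
  moves:
    - [6,0,4,0,0,0,0]
    - [13,0,9,0,0,0,0]
    - [20,0,14,0,0,0,0]
    - [27,0,19,0,0,0,0]
    - [34,0,24,0,0,0,0]
    - [41,0,29,0,0,0,0]
    - [48,0,34,0,0,0,0]

```text
clock: 4.35
tcp_pos: [0.4504, 0.2979, 0.0503]
orientation: [-1.761, -1.958, -0.556]
contact_force: [-0.2, -1.6, -0.7]
grip_width: -0.0002
gripper_force: 0.5
```

```bash
python3 st.py -.025,.08,.05 -.025,.087,.05;python3 - <<'E'
from bench import r
import cv2
a=[]
for n in ['side','top']:
    f=r.grab_frame(n);s=(slice(80,240),slice(80,260)) if n=='side' else (slice(170,330),slice(80,260))
    a.append(cv2.resize(f['image'][s][:,:,::-1],None,fx=2.2,fy=2.2,interpolation=cv2.INTER_CUBIC))
cv2.imwrite('pics/s2.png',cv2.hconcat(a))
E
```

```text
t 4.35 tcp [0.4504 0.2979 0.0503] jig [-0.0252  0.0599  0.0503] F [-0.2 -1.6 -0.7] q [-0.43  0.55  0.08  2.17 -1.26  0.67  0.86] w -0.0002
rel [16.3  0.2 11.8] [0.0014 0.0005 0.    ]
rel [22.1  0.2 15.8] [0.0014 0.0005 0.    ]
```

View pics/s2.png

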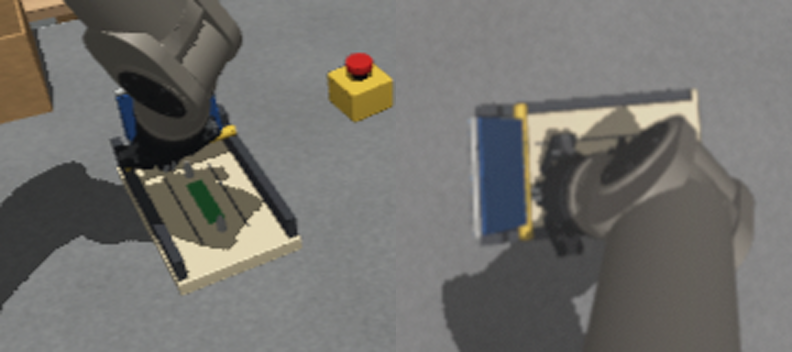

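Both panels are now steep in the top view, with the bar at (522,165) and the fingers behind it. I'll continue to the stop.

>>> step_arm:
  moves:
    - [5,0,4,0,0,0,0]
    - [9,0,7,0,0,0,0]
    - [13,0,9.5,0,0,0,0]
    - [16.5,0,12,0,0,0,0]
    - [19,0,14,0,0,0,0]
    - [19,0,14,0,0,0,0]

```text
clock: 5.05
tcp_pos: [0.4478, 0.3212, 0.0498]
orientation: [-1.76, -1.959, -0.556]
contact_force: [0.0, 0.5, 0.2]
grip_width: 0.0
gripper_force: 0.0
```

```bash
python3 st.py -.025,.087,.05
```

```text
t 5.05 tcp [0.4478 0.3212 0.0498] jig [-0.0253  0.0834  0.0498] F [0.  0.5 0.2] q [-0.46  0.56  0.06  2.16 -1.27  0.64  0.84] w 0.0
rel [3.1 0.3 1.9] [ 0.001  -0.      0.0006]
```

>>> step_arm:
  moves:
    - [1.6,0,1.2,0,0,0,0]
    - [3.3,0,2.3,0,0,0,0]
    - [4.9,0,3.4,0,0,0,0]
    - [4.9,0,3.4,0,0,0,0]

```text
clock: 5.45
tcp_pos: [0.4472, 0.3267, 0.0497]
orientation: [-1.761, -1.959, -0.556]
contact_force: [0.5, -0.1, -0.3]
grip_width: 0.0001
gripper_force: 0.1
```

```bash
python3 st.py -.025,.095,.05
```

```text
t 5.45 tcp [0.4472 0.3267 0.0497] jig [-0.0253  0.0889  0.0497] F [ 0.5 -0.1 -0.3] q [-0.47  0.56  0.06  2.16 -1.28  0.64  0.83] w 0.0001
rel [5.2 0.3 3.2] [0.0012 0.0005 0.0002]
```

>>> step_arm:
  moves:
    - [1.2,0,0.9,0,0,0,0]
    - [2.4,0,1.7,0,0,0,0]
    - [3.6,0,2.5,0,0,0,0]
    - [4.8,0,3.4,0,0,0,0]

```text
clock: 5.85
tcp_pos: [0.447, 0.3305, 0.0492]
orientation: [-1.764, -1.959, -0.555]
contact_force: [-2.4, -11.6, 6.2]
grip_width: -0.0002
gripper_force: 5.7
```

```bash
python3 st.py
python3 - <<'E'
from h import *
from bench import r
a=[]
for n in ['side','top']:
    f=r.grab_frame(n);P=cloud(f);H=hsv(f)
    loc=np.stack([(P-nest)@jx,(P-nest)@jy,P[...,2]],-1)
    near=(abs(loc[...,0])<.09)&(abs(loc[...,1]-.09)<.07)
    Y=near&(H[...,0]>18)&(H[...,0]<32)&(H[...,1]>125)&(H[...,2]>80)
    B=near&(H[...,0]>100)&(H[...,0]<125)&(H[...,1]>110)
    for nm,M in [('bar',Y),('blue',B)]:
        p=loc[M];print(n,nm,M.sum(),np.nanpercentile(p,[3,50,97],axis=0).round(4).tolist())
    s=(slice(60,220),slice(80,260)) if n=='side' else (slice(170,330),slice(80,260))
    a.append(cv2.resize(f['image'][s][:,:,::-1],None,fx=2.2,fy=2.2,interpolation=cv2.INTER_CUBIC))
cv2.imwrite('pics/s3.png',cv2.hconcat(a))
E
```

```text
t 5.85 tcp [0.447  0.3305 0.0492] jig [-0.0251  0.0926  0.0492] F [ -2.4 -11.6   6.2] q [-0.47  0.56  0.05  2.16 -1.28  0.63  0.82] w -0.0002
side bar 24 [[0.0466, 0.0972, 0.0531], [0.0588, 0.101, 0.0604], [0.065, 0.1047, 0.0677]]
side blue 117 [[-0.0597, 0.0319, 0.0719], [0.0352, 0.1012, 0.1188], [0.0571, 0.1052, 0.1493]]
top bar 25 [[-0.0619, 0.0991, 0.0592], [-0.0009, 0.1015, 0.0621], [0.0625, 0.1092, 0.0648]]
top blue 94 [[-0.0529, 0.1, 0.1016], [-0.0164, 0.1011, 0.1488], [0.0491, 0.1031, 0.1516]]
```

View pics/s3.png

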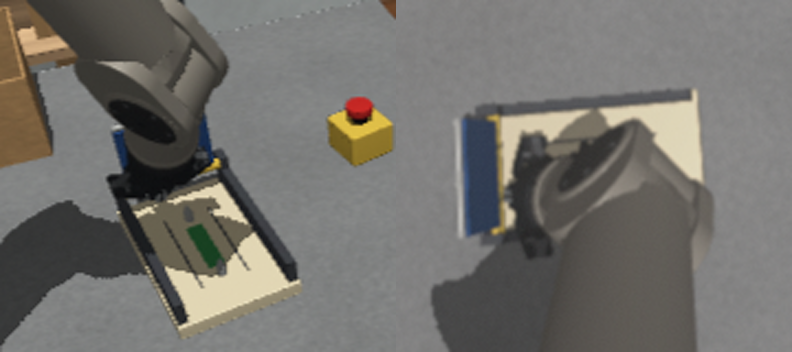

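The panels look closed against each other (blue top at 151 mm, bar around local y 101), and the force has jumped. I'll check whether this is the stop with one small firm push.

>>> step_arm:
  moves:
    - [0.6,0,0.4,0,0,0,0]
    - [1.0,0,0.7,0,0,0,0]
    - [1.0,0,0.7,0,0,0,0]

```text
clock: 6.25
tcp_pos: [0.447, 0.3306, 0.0492]
orientation: [-1.766, -1.958, -0.555]
contact_force: [-2.5, -11.8, 7.8]
grip_width: 0.0001
gripper_force: 5.9
```

```bash
python3 st.py
```

```text
t 6.25 tcp [0.447  0.3306 0.0492] jig [-0.0251  0.0928  0.0492] F [ -2.5 -11.8   7.8] q [-0.47  0.56  0.05  2.16 -1.28  0.63  0.82] w 0.0001
```

>>> step_arm:
  moves:
    - [-12,0,-8,0,0,0,0]
    - [-30,0,-21,0,0,0,0]
    - [-57,0,-40,0,0,0,0]
    - [-57,0,-60,0,0,0,0]
    - [-40,0,-100,0,0,0,20]
    - [-20,0,-150,0,0,0,40]
    - [-20,0,-150,0,0,0,60]

```text
clock: 6.95
tcp_pos: [0.4608, 0.2307, 0.1665]
orientation: [-1.763, -1.96, -0.568]
contact_force: [0.1, 1.0, -0.0]
grip_width: 0.0433
gripper_force: 0.0
```

```bash
cat > pl.py <<'E'
from h import *
from bench import r
o=r.get_obs();show(o)
n=np.array([-.482,-.11,.869]);n/=np.linalg.norm(n)
G=np.array([.455,-.2085,.1]);
E
python3 st.py
python3 - <<'E'
from h import *
from m import plate
from bench import r
o=r.get_obs()
for n in ['top','side']:
    f=r.grab_frame(n);np.savez(f'pics/{n}2.npz',**f);P=cloud(f)
    # handle: black points raised above plate
    H=hsv(f);x,y,z=np.moveaxis(P,-1,0)
    K=(x>.38)&(x<.56)&(y<-.1)&(y>-.33)&(z>.07)&(H[...,2]<75)
    c,(w,h),a=cv2.minAreaRect(np.argwhere(K)[:,::-1].astype(np.float32));p=P[K]
    u,s,vt=np.linalg.svd(p-p.mean(0),full_matrices=False)
    print(n,'handle',K.sum(),'ctr',p.mean(0).round(4),'dir',vt[0].round(3),'px',np.round(c,1),'mid',((np.percentile(p,1,axis=0)+np.percentile(p,99,axis=0))/2).round(4),np.ptp((p-p.mean(0))@vt[0]).round(4))
    loc=np.stack([(P-nest)@jx,(P-nest)@jy,P[...,2]],-1)
    near=(abs(loc[...,0])<.09)&(abs(loc[...,1]-.09)<.07)
    for nm,M in [('bar',near&(H[...,0]>18)&(H[...,0]<32)&(H[...,1]>125)&(H[...,2]>80)),('blue',near&(H[...,0]>100)&(H[...,0]<125)&(H[...,1]>110))]:
        p=loc[M];print(n,nm,M.sum(),np.nanpercentile(p,[3,50,97],axis=0).round(4).tolist())
    a=f['image'][60:220,80:260] if n=='side' else f['image'][170:330,80:260]
    b=a if n=='top' else None
    cv2.imwrite(f'pics/c_{n}.png',cv2.resize(a[:,:,::-1],None,fx=2.2,fy=2.2,interpolation=cv2.INTER_CUBIC))
cv2.imwrite('pics/s4.png',cv2.hconcat([cv2.imread('pics/c_side.png'),cv2.imread('pics/c_top.png')]))
E
```

```text
t 6.95 tcp [0.4608 0.2307 0.1665] jig [-0.022  -0.008   0.1665] F [ 0.1  1.  -0. ] q [-0.41  0.33  0.23  2.14 -0.96  0.87  0.62] w 0.0433
top handle 323 ctr [ 0.4548 -0.2073  0.0983] dir [-0.204  0.979 -0.011] px [346.4 249.6] mid [ 0.4542 -0.2076  0.097 ] 0.1289
top bar 18 [[-0.0623, 0.0988, 0.0603], [-0.0588, 0.1014, 0.064], [0.0626, 0.1085, 0.0655]]
top blue 52 [[-0.0516, 0.1004, 0.1475], [-0.0002, 0.1014, 0.1492], [0.0519, 0.1029, 0.1514]]
side handle 423 ctr [ 0.4536 -0.2152  0.0987] dir [ 0.229 -0.973 -0.031] px [213.8 295.5] mid [ 0.455  -0.2111  0.091 ] 0.0902
side bar 132 [[-0.0605, 0.0962, 0.0544], [0.0016, 0.1001, 0.0598], [0.0631, 0.105, 0.0644]]
side blue 310 [[-0.0541, 0.0974, 0.0659], [-0.0016, 0.1006, 0.0796], [0.0553, 0.1043, 0.1465]]
```

View pics/s4.png

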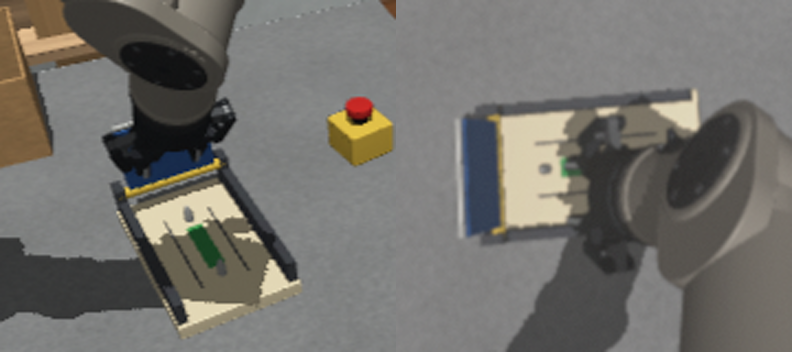

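The cover is folded: blue front face upright, bar at the hinge end, and both pins visible at (187,214) and (222,268). Next is the plate.

```bash
cat > pl.py <<'E'
from h import *
from bench import r
o=r.get_obs();show(o)
ps=np.radians(12.7);c,s=np.cos(ps),np.sin(ps)
Y=np.array([.866*c,.866*s,.5]);n=np.array([-.5*c,-.5*s,.866]);M=frame(Y,-n)
G=np.array([.4548,-.2101,.0926]);T=G-.0187*n
for d in [.12,.0]: print(d,(T+n*d).round(4));rel(o,(T+n*d,M))
R,C=Ro.from_rotvec(o['orientation']).as_matrix(),None
loc=[(o['tcp_pos']-T)@v*1e3 for v in (M[:,0],M[:,1],n)];print('offset along handle, slope, normal mm',np.round(loc,1))
E
python3 pl.py
python3 - <<'E'
from h import *
P=[]
for n in ['side2','top2']:
    f=dict(np.load(f'pics/{n}.npz'));p=cloud(f);H=hsv(f);l=np.stack([(p-nest)@jx,(p-nest)@jy,p[...,2]],-1)
    B=(abs(l[...,0])<.05)&(abs(l[...,1]-.1)<.012)&(l[...,2]>.07)&(l[...,2]<.146)&(H[...,0]>100)&(H[...,0]<125)&(H[...,1]>110)
    q=l[B];print(n,len(q),np.polyfit(q[:,2],q[:,1],1).round(4) if len(q)>10 else q, np.polyfit(q[:,0],q[:,1],1).round(4))
E
```

```text
t 7.05 tcp [0.4583 0.2317 0.1628] jig [-0.0244 -0.0068  0.1628] F [ 0.1 -0.6 -0.3] q [-0.41  0.34  0.22  2.14 -0.97  0.87  0.63] w 0.0578
0.12 [ 0.4054 -0.2212  0.1803]
rel [-353.9 -100.1 -270.1] [-0.4663 -0.5661 -0.2679]
0.0 [ 0.4639 -0.208   0.0764]
rel [-408.   -41.  -180.7] [-0.4663 -0.5661 -0.2679]
offset along handle, slope, normal mm [430.2 122.1  29.3]
side2 213 [0.0242 0.0984] [-0.0024  0.1005]Traceback (most recent call last):
  File "<stdin>", line 6, in <module>
    raise TypeError("expected non-empty vector for x")
TypeError: expected non-empty vector for x
```

>>> step_arm:
  moves:
    - [-45,-12,-60,-0.06,-0.07,-0.03,60]
    - [-90,-25,-110,-0.12,-0.14,-0.07,60]
    - [-135,-40,-150,-0.18,-0.21,-0.1,60]
    - [-180,-50,-180,-0.24,-0.28,-0.13,60]
    - [-225,-62,-210,-0.3,-0.35,-0.17,60]
    - [-270,-75,-235,-0.35,-0.42,-0.2,60]
    - [-315,-88,-255,-0.41,-0.5,-0.24,60]
    - [-354,-100,-270,-0.466,-0.566,-0.268,60]

```text
clock: 7.85
tcp_pos: [0.4161, -0.1437, 0.1904]
orientation: [1.742, 2.178, 0.582]
contact_force: [1.5, 2.6, 0.4]
grip_width: 0.0597
gripper_force: 0.0
```

```bash
python3 pl.py
```

```text
t 7.85 tcp [ 0.4161 -0.1437  0.1904] jig [-0.1062 -0.3755  0.1904] F [1.5 2.6 0.4] q [-0.03 -0.02  0.45  2.43 -0.76  0.45  1.3 ] w 0.0597
0.12 [ 0.4054 -0.2212  0.1803]
rel [-73.4 -28.4  -6.2] [-0.0209 -0.0238 -0.0067]
0.0 [ 0.4639 -0.208   0.0764]
rel [-76.2 -25.9 113.7] [-0.0209 -0.0238 -0.0067]
offset along handle, slope, normal mm [ 73.3  28.8 114.9]
```

>>> step_arm:
  moves:
    - [-25,-9,5,-0.021,-0.024,-0.007,60]
    - [-50,-18,10,-0.021,-0.024,-0.007,60]
    - [-75,-27,25,-0.021,-0.024,-0.007,60]
    - [-75,-27,40,-0.021,-0.024,-0.007,60]
    - [-75,-27,54,-0.021,-0.024,-0.007,60]
    - [-75,-27,54,-0.021,-0.024,-0.007,60]
    - [-75,-27,54,-0.021,-0.024,-0.007,60]

```text
clock: 8.55
tcp_pos: [0.4358, -0.2127, 0.1281]
orientation: [1.725, 2.156, 0.579]
contact_force: [-0.3, 0.1, 0.2]
grip_width: 0.06
gripper_force: 0.0
```

```bash
python3 pl.py
python3 - <<'E'
from bench import r
import cv2
a=[]
for n in ['side','wrist']:
    f=r.grab_frame(n);i=f['image'][:,:,::-1];i=cv2.resize(i[200:384,100:345] if n=='side' else i,(400,300),interpolation=cv2.INTER_CUBIC);a.append(i)
cv2.imwrite('pics/s5.png',cv2.hconcat(a))
E
```

```text
t 8.55 tcp [ 0.4358 -0.2127  0.1281] jig [-0.0939 -0.4463  0.1281] F [-0.3  0.1  0.2] q [ 0.16  0.24  0.47  2.39 -1.29  0.5   1.97] w 0.06
0.12 [ 0.4054 -0.2212  0.1803]
rel [ -1.4  -1.4 -61. ] [-0.0023 -0.0039 -0.0016]
0.0 [ 0.4639 -0.208   0.0764]
rel [-1.9 -1.1 59. ] [-0.0023 -0.0039 -0.0016]
offset along handle, slope, normal mm [ 1.6  1.2 59. ]
```

View pics/s5.png

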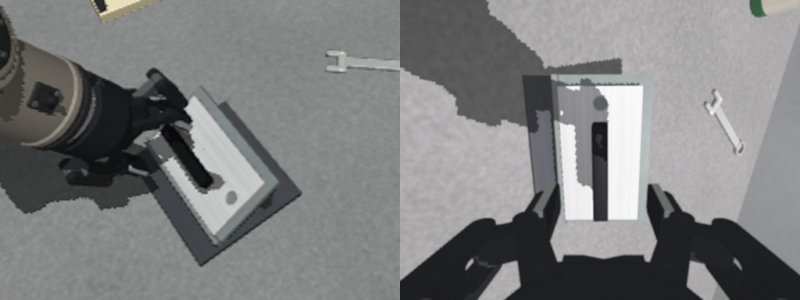

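Wrist view: the handle (x≈600) is centred between the pads (555 and 648). I'll advance along the plate's normal.

>>> step_arm:
  moves:
    - [-1,-1,10,-0.002,-0.004,-0.002,60]
    - [-2,-1,20,-0.002,-0.004,-0.002,60]
    - [-2,-1,30,-0.002,-0.004,-0.002,60]
    - [-2,-1,40,-0.002,-0.004,-0.002,60]
    - [-2,-1,50,-0.002,-0.004,-0.002,60]
    - [-2,-1,59,-0.002,-0.004,-0.002,60]
    - [-2,-1,59,-0.002,-0.004,-0.002,60]

```text
clock: 9.35
tcp_pos: [0.465, -0.2091, 0.0777]
orientation: [1.721, 2.15, 0.578]
contact_force: [0.3, -0.6, 0.1]
grip_width: 0.06
gripper_force: 0.0
```

```bash
python3 pl.py
```

```text
t 9.35 tcp [ 0.465  -0.2091  0.0777] jig [-0.0645 -0.4458  0.0777] F [ 0.3 -0.6  0.1] q [ 0.87  0.39 -0.4   2.33 -1.35  0.2   2.06] w 0.06
0.12 [ 0.4054 -0.2212  0.1803]
rel [   1.1   -1.  -119.3] [ 0.0031  0.0016 -0.0004]
0.0 [ 0.4639 -0.208   0.0764]
rel [ 1.3 -1.4  0.7] [ 0.0031  0.0016 -0.0004]
offset along handle, slope, normal mm [-1.3  1.4  0.7]
```

>>> step_arm:
  moves:
    - [0,-0.5,0,0,0,0,30]
    - [0,-0.5,0,0,0,0,12]
    - [0,-0.5,0,0,0,0,0]
    - [0,-0.5,0,0,0,0,0]
    - [0,-0.5,0,0,0,0,0]
    - [0,-0.5,0,0,0,0,0]
  grip_force: 80

```text
clock: 9.95
tcp_pos: [0.4639, -0.2092, 0.0775]
orientation: [1.72, 2.151, 0.575]
contact_force: [-5.5, -0.9, 5.7]
grip_width: 0.0128
gripper_force: 78.2
```

```bash
python3 pl.py
```

```text
t 9.95 tcp [ 0.4639 -0.2092  0.0775] jig [-0.0656 -0.4458  0.0775] F [-5.5 -0.9  5.7] q [ 0.86  0.39 -0.4   2.34 -1.36  0.2   2.06] w 0.0128
0.12 [ 0.4054 -0.2212  0.1803]
rel [ 8.000e-01 -1.000e-01 -1.189e+02] [0.0013 0.0028 0.0011]
0.0 [ 0.4639 -0.208   0.0764]
rel [ 1.1 -0.3  1.1] [0.0013 0.0028 0.0011]
offset along handle, slope, normal mm [-1.1  0.3  1.1]
```

>>> step_arm:
  moves:
    - [0,0,-6,0,0,0,0]
    - [0,0,-13,0,0,0,0]
    - [0,0,-20,0,0,0,0]
    - [0,10,-37,0.1,0,0,0]
    - [0,20,-55,0.2,0,0,0]
    - [0,30,-72,0.3,0,0,0]
    - [0,40,-89,0.41,0,0,0]
    - [0,50,-107,0.524,0,0,0]

```text
clock: 10.75
tcp_pos: [0.4536, -0.206, 0.1841]
orientation: [1.876, 2.389, 0.243]
contact_force: [0.8, 3.4, -6.0]
grip_width: 0.0127
gripper_force: 78.4
```

```bash
cat > jg.py <<'E'
from h import *
from bench import r
import sys
o=r.get_obs();show(o);M=frame(jx,-Z);print('tool',Ro.from_rotvec(o['orientation']).as_matrix().round(3).tolist())
for a in sys.argv[1:]: rel(o,(J(*map(float,a.split(','))),M))
E
python3 jg.py 0,0,.2
```

```text
t 10.75 tcp [ 0.4536 -0.206   0.1841] jig [-0.0755 -0.4414  0.1841] F [ 0.8  3.4 -6. ] q [ 0.13  0.19  0.28  2.13 -0.28  0.72  0.84] w 0.0127
tool [[-0.239, 0.956, 0.172], [0.971, 0.231, 0.067], [0.024, 0.183, -0.983]]
rel [427.5 133.1  19.2] [ 0.1819 -0.0367  0.1327]
```

Run:
```python
from h import *
from bench import r
a=[]
for n in ['top','side']:
    f=r.grab_frame(n);np.savez(f'pics/{n}3.npz',**f);P=cloud(f);H=hsv(f)
    l=np.stack([(P-nest)@jx,(P-nest)@jy,P[...,2]],-1)
    for s in (58,-58):
        near=np.hypot(l[...,0],l[...,1]-s/1e3)<.02
        m=near&(l[...,2]>.026)&(l[...,2]<.06);g=near&(H[...,1]<25)
        uv=np.argwhere(m)[:,::-1].mean(0);p=l[m]
        tip=l[m&(l[...,2]>.037)];w=ray(f,uv,.034)[0]-nest
        print(n,s,m.sum(),g.sum(),'depth mean',p.mean(0).round(4),'tip',len(tip),tip.mean(0).round(4),'ray@34',np.round([w@jx,w@jy],4),'uv',uv.round(1))
    C=(abs(l[...,0])<.1)&(abs(l[...,1])<.16)&(H[...,0]>12)&(H[...,0]<35)&(H[...,1]>25)&(H[...,1]<90)&(H[...,2]>120)&(abs(l[...,2]-.02)<.006)
    uv=np.argwhere(C)[:,::-1].astype(float);w=ray(f,uv,.02)-nest
    rc=cv2.minAreaRect(np.c_[w@jx,w@jy].astype(np.float32));print('cream',np.round(rc[0],4),np.round(rc[1],4),round(rc[2],2))
    c=f['image'][190:310,100:260] if n=='top' else f['image'][100:220,110:270]
    a.append(cv2.resize(c[:,:,::-1],None,fx=2.5,fy=2.5,interpolation=cv2.INTER_CUBIC))
cv2.imwrite('pics/s6.png',cv2.hconcat(a))
```

```text
top 58 20 11 depth mean [0.0015 0.0581 0.0359] tip 8 [0.0009 0.0597 0.0406] ray@34 [0.0015 0.0587] uv [147.3 246.2]
top -58 19 10 depth mean [ 0.0011 -0.0567  0.0365] tip 8 [ 0.0008 -0.0568  0.0403] ray@34 [ 0.0011 -0.0563] uv [193.2 242.4]
cream [ 0.0015 -0.0038] [0.2298 0.1537] 89.86
side 58 0 0 depth mean [nan nan nan] tip 0 [nan nan nan] ray@34 [nan nan] uv [nan nan]
side -58 0 0 depth mean [nan nan nan] tip 0 [nan nan nan] ray@34 [nan nan] uv [nan nan]
cream [ 0.0675 -0.0649] [0.1191 0.0301] 83.21<stdin>:10: RuntimeWarning: Mean of empty slice.
  ret = um.true_divide(
<stdin>:12: RuntimeWarning: Mean of empty slice.
```

View pics/s6.png

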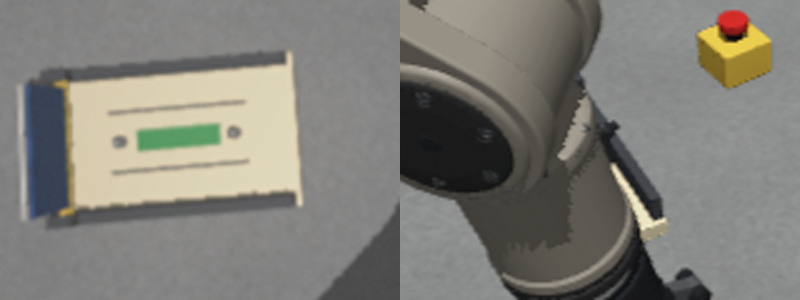

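Run:
```python
from h import *
f=dict(np.load('pics/side2.npz'));P=cloud(f);l=np.stack([(P-nest)@jx,(P-nest)@jy,P[...,2]],-1)
for s in (58,-58):
    m=(np.hypot(l[...,0],l[...,1]-s/1e3)<.02)&(l[...,2]>.026)&(l[...,2]<.06);p=l[m];t=p[p[:,2]>.037]
    print(s,m.sum(),p.mean(0).round(4),'tip',t.mean(0).round(4),p[:,2].max())
```

```text
58 22 [-0.0008  0.0577  0.0342] tip [-0.0008  0.0583  0.0402] 0.0446242478193869
-58 23 [-0.0008 -0.0573  0.0339] tip [-0.0007 -0.0551  0.0398] 0.04224354942373876
```

>>> step_arm:
  moves:
    - [45,14,-8,0.03,0,0.02,0]
    - [90,28,-12,0.06,0,0.04,0]
    - [135,42,-14,0.09,-0.01,0.06,0]
    - [180,56,-10,0.12,-0.02,0.08,0]
    - [225,70,-5,0.15,-0.03,0.1,0]
    - [270,84,0,0.18,-0.037,0.13,0]
    - [315,98,6,0.182,-0.037,0.133,0]
    - [360,112,12,0.182,-0.037,0.133,0]

```text
clock: 11.65
tcp_pos: [0.4773, 0.1712, 0.2009]
orientation: [2.096, 2.336, 0.009]
contact_force: [1.9, 0.5, -5.2]
grip_width: 0.0122
gripper_force: 78.9
```

```bash
python3 jg.py .001,0,.15
```

```text
t 11.65 tcp [0.4773 0.1712 0.2009] jig [-0.0119 -0.0689  0.2009] F [ 1.9  0.5 -5.2] q [-0.5   0.23  0.03  1.99 -0.01  0.91 -0.35] w 0.0122
tool [[-0.108, 0.994, 0.006], [0.994, 0.108, 0.002], [0.002, 0.006, -1.0]]
rel [68.8 12.7 51.1] [ 0.0061 -0.0018  0.0017]
```

>>> step_arm:
  moves:
    - [20,4,15,0.006,-0.002,0.002,0]
    - [40,8,30,0.006,-0.002,0.002,0]
    - [60,12,45,0.006,-0.002,0.002,0]
    - [68.5,12.3,70,0.006,-0.002,0.002,0]
    - [68.5,12.3,93,0.006,-0.002,0.002,0]
    - [68.5,12.3,93,0.006,-0.002,0.002,0]
    - [68.5,12.3,93,0.006,-0.002,0.002,0]

```text
clock: 12.35
tcp_pos: [0.4838, 0.2379, 0.1089]
orientation: [2.101, 2.333, -0.002]
contact_force: [0.4, -0.5, -4.9]
grip_width: 0.0127
gripper_force: 79.1
```

```bash
python3 jg.py 0,0,.085;  python3 - <<'E'
from h import *
from bench import r
a=[]
for n in ['side','wrist']:
    f=r.grab_frame(n);np.savez(f'pics/{n}4.npz',**f);P=cloud(f);H=hsv(f)
    l=np.stack([(P-nest)@jx,(P-nest)@jy,P[...,2]],-1)
    L=(abs(l[...,0])<.06)&(abs(l[...,1])<.1)&(abs(l[...,2]-.093)<.008)&(H[...,1]<60)&(H[...,2]>90)
    p=l[L];A=np.c_[p[:,:2],np.ones(len(p))];co=np.linalg.lstsq(A,p[:,2],rcond=None)[0]
    rc=cv2.minAreaRect(p[:,:2].astype(np.float32));print(n,len(p),'plane',co.round(4),'rect',np.round(rc[0],4),np.round(rc[1],4),round(rc[2],2))
    i=f['image'][:,:,::-1];a.append(cv2.resize(i[60:240,80:320] if n=='side' else i,(400,300),interpolation=cv2.INTER_CUBIC))
cv2.imwrite('pics/s7.png',cv2.hconcat(a))
E
```

```text
t 12.35 tcp [0.4838 0.2379 0.1089] jig [ 0.0016 -0.0032  0.1089] F [ 0.4 -0.5 -4.9] q [-0.58  0.41  0.01  1.99  0.    0.74 -0.47] w 0.0127
tool [[-0.105, 0.995, 0.001], [0.995, 0.105, -0.002], [-0.002, 0.0, -1.0]]
rel [ 3.3 -1.6 23.9] [ 0.0003  0.0024 -0.0017]
side 299 plane [ 0.0025 -0.0052  0.0864] rect [ 0.001  -0.0093] [0.1422 0.0834] 89.66
wrist 14526 plane [-0.0012  0.002   0.0857] rect [ 0.0027 -0.0019] [0.149  0.0843] 89.88
```

View pics/s7.png

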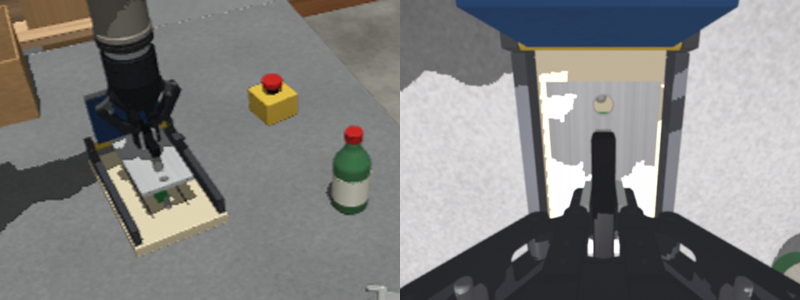

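The wrist view shows the plate level and square between the rails; the pin shows through the far hole at (603,103). I'll measure that pin in this view.

Run:
```python
from h import *
f=dict(np.load('pics/wrist4.npz'));P=cloud(f);l=np.stack([(P-nest)@jx,(P-nest)@jy,P[...,2]],-1)
L=(np.hypot(l[...,0]-.002,l[...,1]-.056)<.03)
h=L&(l[...,2]<.075);t=l[h&(l[...,2]>.03)&(l[...,2]<.05)];print(h.sum(),len(t),t.mean(0).round(4),t.min(0).round(4),t.max(0).round(4))
tip=t[t[:,2]>.04];print('tip',len(tip),tip.mean(0).round(4),(tip.min(0)+tip.max(0))[:2].round(4)/2)
uv=np.argwhere(h)[:,::-1].astype(np.float32);(c,rad)=cv2.minEnclosingCircle(uv);w=ray(f,c,.0857)[0]-nest;print('hole uv',c,rad,'ray',np.round([w@jx,w@jy],4))
# rails inner edges in wrist view
R=(l[...,1]>0.0)&(l[...,1]<.09)&(abs(l[...,2]-.051)<.004)&(abs(abs(l[...,0])-.07)<.015);q=l[R]
for s in (1,-1):
    k=q[q[:,0]*s>0];print('rail',s,len(k),np.percentile(k[:,0],[2,98]).round(4) if len(k) else '')
```

```text
1068 103 [0.0011 0.0582 0.038 ] [-0.004   0.0541  0.0313] [0.0059 0.0619 0.0427]
tip 39 [0.0005 0.0594 0.0415] [0.0003  0.05945]
hole uv (259.0, 114.43902587890625) 30.821733474731445 ray [0.0022 0.0675]
rail 1 2342 [0.0643 0.0761]
rail -1 2368 [-0.0754 -0.0634]
```

>>> step_arm:
  moves:
    - [3.2,-2.2,5,0,0.002,-0.002,0]
    - [3.2,-2.2,12,0,0.002,-0.002,0]
    - [3.2,-2.2,20,0,0.002,-0.002,0]
    - [3.2,-2.2,28,0,0.002,-0.002,0]
    - [3.2,-2.2,30,0,0.002,-0.002,0]
    - [3.2,-2.2,30,0,0.002,-0.002,0]

```text
clock: 13.05
tcp_pos: [0.4822, 0.2416, 0.0791]
orientation: [2.098, 2.336, 0.002]
contact_force: [-0.0, -0.3, -4.3]
grip_width: 0.0127
gripper_force: 79.0
```

```bash
python3 jg.py -.0006,0,.06
python3 - <<'E'
from h import *
from bench import r
f=r.grab_frame('wrist');np.savez('pics/wrist5.npz',**f);P=cloud(f);H=hsv(f);l=np.stack([(P-nest)@jx,(P-nest)@jy,P[...,2]],-1)
L=(abs(l[...,0])<.06)&(abs(l[...,1])<.1)&(abs(l[...,2]-.056)<.006)&(abs(l[...,0])<.05)
p=l[L];rc=cv2.minAreaRect(p[:,:2].astype(np.float32));print(len(p),np.median(p[:,2]),np.round(rc[0],4),np.round(rc[1],4),rc[2])
h=(np.hypot(l[...,0],l[...,1]-.059)<.013);t=l[h&(l[...,2]>.033)&(l[...,2]<.046)];print('pin',len(t),t.mean(0).round(4),((t.min(0)+t.max(0))/2).round(4))
i=f['image'][60:260,130:400,::-1];cv2.imwrite('pics/s8.png',cv2.resize(i,None,fx=2.5,fy=2.5,interpolation=cv2.INTER_CUBIC))
E
```

```text
t 13.05 tcp [0.4822 0.2416 0.0791] jig [0.0004 0.0006 0.0791] F [-0.  -0.3 -4.3] q [-0.58  0.46  0.    2.01  0.    0.68 -0.48] w 0.0127
tool [[-0.107, 0.994, 0.002], [0.994, 0.107, -0.001], [-0.001, 0.002, -1.0]]
rel [-0.5 -1.1 19.1] [0.0021 0.0008 0.0006]
18179 0.05482069369245762 [-0.0003  0.0131] [0.1735 0.0998] 89.76737213134766
pin 217 [0.0005 0.0604 0.038 ] [0.0012 0.06   0.0394]
```

View pics/s8.png

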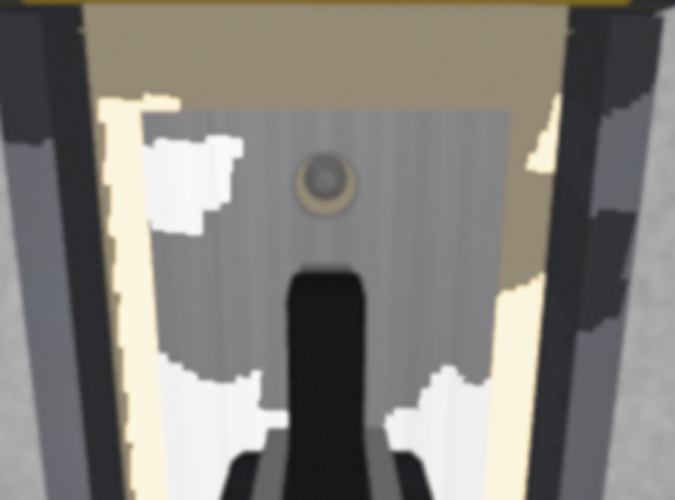

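The pin is centred in the far hole (326,183), and the side gaps match. I'll lower slowly.

>>> step_arm:
  moves:
    - [-0.4,-0.3,2,0,0,0,0]
    - [-0.4,-0.3,5,0,0,0,0]
    - [-0.4,-0.3,8,0,0,0,0]
    - [-0.4,-0.3,11,0,0,0,0]
    - [-0.4,-0.3,13,0,0,0,0]
    - [-0.4,-0.3,15,0,0,0,0]
    - [-0.4,-0.3,15,0,0,0,0]

```text
clock: 13.8
tcp_pos: [0.4822, 0.2413, 0.0645]
orientation: [2.098, 2.336, 0.003]
contact_force: [-1.0, -0.2, -5.4]
grip_width: 0.0124
gripper_force: 79.1
```

```bash
python3 jg.py 0,0,.052
```

```text
t 13.8 tcp [0.4822 0.2413 0.0645] jig [0.0004 0.0003 0.0645] F [-1.  -0.2 -5.4] q [-0.58  0.48  0.    2.01  0.    0.65 -0.48] w 0.0124
tool [[-0.107, 0.994, 0.003], [0.994, 0.107, -0.0], [-0.0, 0.003, -1.0]]
rel [-0.3 -0.4 12.5] [0.0028 0.0004 0.0007]
```

>>> step_arm:
  moves:
    - [0,0,2,0,0,0,0]
    - [0,0,4,0,0,0,0]
    - [0,0,6,0,0,0,0]
    - [0,0,8,0,0,0,0]
    - [0,0,10,0,0,0,0]
    - [0,0,11.5,0,0,0,0]
    - [0,0,12.5,0,0,0,0]

```text
clock: 14.5
tcp_pos: [0.4823, 0.2414, 0.0522]
orientation: [2.098, 2.335, 0.003]
contact_force: [-1.3, 0.9, -1.9]
grip_width: 0.0126
gripper_force: 79.5
```

```bash
python3 jg.py 0,0,.052
```

```text
t 14.5 tcp [0.4823 0.2414 0.0522] jig [0.0006 0.0004 0.0522] F [-1.3  0.9 -1.9] q [-0.58  0.5  -0.    2.02  0.    0.62 -0.48] w 0.0126
tool [[-0.107, 0.994, 0.003], [0.994, 0.107, 0.0], [-0.0, 0.003, -1.0]]
rel [-0.4 -0.6  0.2] [0.0031 0.0002 0.0006]
```

>>> step_arm:
  moves:
    - [0,0,0.5,0,0,0,0]
    - [0,0,1,0,0,0,0]
    - [0,0,1.5,0,0,0,0]
    - [0,0,1.5,0,0,0,0]

```text
clock: 14.9
tcp_pos: [0.4824, 0.2415, 0.0521]
orientation: [2.098, 2.335, 0.004]
contact_force: [-5.4, -1.3, 11.0]
grip_width: 0.0124
gripper_force: 81.4
```

```bash
python3 jg.py 0,0,.052
python3 - <<'E'
from h import *
from bench import r
f=r.grab_frame('wrist');P=cloud(f);l=np.stack([(P-nest)@jx,(P-nest)@jy,P[...,2]],-1)
L=(abs(l[...,0])<.04)&(abs(l[...,1]-.02)<.09)&(abs(l[...,2]-.028)<.005)
p=l[L];print(len(p),'plate z plane',np.linalg.lstsq(np.c_[p[:,:2],np.ones(len(p))],p[:,2],rcond=None)[0].round(4))
b=l[(abs(l[...,0])<.05)&(abs(l[...,1]-.085)<.006)&(l[...,2]<.03)];print('seat',np.median(b[:,2]))
E
```

```text
t 14.9 tcp [0.4824 0.2415 0.0521] jig [0.0006 0.0004 0.0521] F [-5.4 -1.3 11. ] q [-0.58  0.5  -0.    2.02  0.    0.62 -0.48] w 0.0124
tool [[-0.107, 0.994, 0.003], [0.994, 0.107, 0.0], [-0.0, 0.003, -1.0]]
rel [-0.4 -0.6  0.1] [0.0033 0.0001 0.0006]
16303 plate z plane [-0.0004  0.0003  0.0277]
seat 0.01968225110408238
```

>>> step_arm:
  moves:
    - [0,0,-1,0,0,0,12]
    - [0,0,-1,0,0,0,20]
    - [0,0,-1,0,0,0,40]
    - [0,0,-1,0,0,0,40]
    - [0,0,-1,0,0,0,40]

```text
clock: 15.45
tcp_pos: [0.4826, 0.2415, 0.0519]
orientation: [2.098, 2.335, 0.004]
contact_force: [0.3, 0.4, -0.4]
grip_width: 0.04
gripper_force: 0.0
```

>>> step_arm:
  moves:
    - [0,0,-5,0,0,0,40]
    - [0,0,-15,0,0,0,40]
    - [0,0,-30,0,0,0,40]
    - [0,0,-60,0,0,0,40]
    - [0,0,-90,0,0,0,40]
    - [0,0,-130,0,0,0,40]
    - [0,0,-160,0,0,0,40]
    - [0,0,-160,0,0,0,40]

```text
clock: 16.25
tcp_pos: [0.4844, 0.2428, 0.2174]
orientation: [2.096, 2.333, 0.018]
contact_force: [0.2, 1.2, 0.6]
grip_width: 0.0399
gripper_force: 0.0
```

```bash
python3 jg.py 0,0,.052
python3 - <<'E'
from h import *
from bench import r
a=[]
for n in ['wrist','side']:
    f=r.grab_frame(n);P=cloud(f);H=hsv(f);l=np.stack([(P-nest)@jx,(P-nest)@jy,P[...,2]],-1)
    p=l[(abs(l[...,0])<.04)&(abs(l[...,1])<.07)&(abs(l[...,2]-.028)<.006)&(H[...,1]<40)]
    print(n,len(p),np.linalg.lstsq(np.c_[p[:,:2],np.ones(len(p))],p[:,2],rcond=None)[0].round(4))
    B=l[(abs(l[...,0])<.05)&(abs(l[...,1]-.1)<.015)&(l[...,2]>.075)&(l[...,2]<.15)&(H[...,0]>100)&(H[...,0]<125)&(H[...,1]>110)]
    if len(B)>20:print('cover face',len(B),np.polyfit(B[:,2],B[:,1],1).round(4))
    i=f['image'][:,:,::-1];a.append(cv2.resize(i[60:240,80:320] if n=='side' else i,(400,300),interpolation=cv2.INTER_CUBIC))
cv2.imwrite('pics/s9.png',cv2.hconcat(a))
E
```

```text
t 16.25 tcp [0.4844 0.2428 0.2174] jig [0.0028 0.0015 0.2174] F [0.2 1.2 0.6] q [-0.59  0.27  0.01  1.9  -0.    0.96 -0.47] w 0.0399
tool [[-0.107, 0.994, 0.011], [0.994, 0.107, 0.005], [0.004, 0.012, -1.0]]
rel [ -2.2  -4.7 165.3] [ 0.0117 -0.004   0.0003]
wrist 6240 [0.0001 0.0004 0.0278]
cover face 1950 [0.0312 0.0962]
side 799 [-0.002  -0.      0.0281]
cover face 823 [0.011  0.0997]
```

View pics/s9.png

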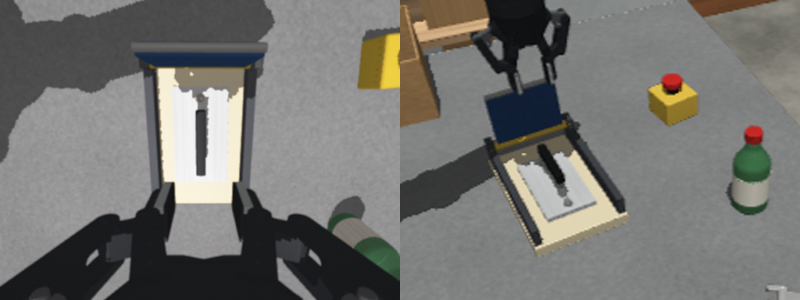

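The plate is flat at seat height (top 28 mm) with both pins through. The cover is upright (tilt about 0.011 rad, which is the 1.56 stop), and the gripper is clear. Settling, then handing in.

>>> step_arm:
  moves:
    - [0,0,0,0,0,0,40]
    - [0,0,0,0,0,0,40]
    - [0,0,0,0,0,0,40]

```text
clock: 16.65
tcp_pos: [0.4813, 0.2411, 0.2108]
orientation: [2.098, 2.336, 0.001]
contact_force: [0.2, 0.2, 0.2]
grip_width: 0.0401
gripper_force: 0.0
```

```bash
python3 -c "
from bench import r
print(r.hand_in())"
```

```text
the job is handed in; nothing more can be done
None
```

The job is handed in at about 17 s: the cover is folded to its stop, the plate is level and fully home on both pins, the gripper is clear, and I left the spanner and bottle alone; no verdict came back.

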